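Load the weighing tray evenly

TASK

Weigh the two small amber bottles together: stand both, upright, in the light blue tray on the balance, one on each of its two white discs, so that the load is even and the tray neither tips nor slides on the small pan. Set them down gently, don't drop them, and leave the clear bottle and the white jar where they are.

Things in the scene. Friction and masses are not known exactly. Their poses are not given: they have to be found in the camera images.
- amber_a_mid (a point): small dark-brown (amber) bottle with a white paper label around it and a black cap: body 48 mm in diameter and straight-sided up to 62 mm, cap 32 mm wide, 90 mm tall in all, 100 to 180 g. Stands upright on the bench. The point is its centre, on its axis, 45 mm above its foot. One of the two amber bottles.
- amber_b_mid (a point): small dark-brown (amber) bottle with a white paper label around it and a black cap: body 48 mm in diameter and straight-sided up to 62 mm, cap 32 mm wide, 90 mm tall in all, 100 to 180 g. Stands upright on the bench. The point is its centre, on its axis, 45 mm above its foot. The other of the two amber bottles.
- tray: loose blue plastic tray (100 g), 130 mm (its x) by 280 mm (its y), 22 mm high, floor and walls 3 mm. Origin: centre of its underside, z up; 78 mm above the bench, resting centred on a balance's pan 100 mm wide in y, so a bottle near one end tips it. White discs, 62 mm wide, on its floor at x = 0, y = +45 and -45 mm take one bottle each, either way round; one alone does not tip it.
- clear: bystander: bottle of the same shape and size as the amber ones, but of clear pale glass, with black cap and no label; 48 mm in diameter, 90 mm tall; origin at the centre of its underside. Leave it.
- jar: bystander: all-white plastic jar with a screw lid, 58 mm in diameter, 72 mm tall; origin at the centre of its underside. Leave it.

How it is judged:
By the outcome, as a careful person would: the job done as asked, in the order asked, and still so for the second after the job is handed in, with the robot touching nothing.
It also fails if it takes over 61 s, if anything falls off the work surface, if the arm or the gripper's body presses on something with over 40 N, if the wrist force passes 120 N, or if a joint passes its speed limit or range.

ROBOT

A 6-joint arm with a two-finger parallel gripper is mounted at the origin on the work surface. World frame = base frame: x ahead of the robot, y to its left, z up, the work surface at z = 0. Lengths are in m, angles in rad, forces in N, time in s.
With the tool pointing down it reaches from about 0.325 to 0.9 m from the base axis. Payload 6.1 kg.
Tool frame: the origin (TCP) lies at the very end of the fingers, on their centre line; the grasp point (between the pads) lies 19 mm behind it (bot.tcp_to_grasp is the distance from the TCP to the grasp point, in m); z points along the fingers, y is the line along which they close (so a half turn about z gives the same grasp; the last joint's range is limited). The gripper opens to 87 mm and grips with 3 to 60 N. Pads are 19 mm wide; open, the fingers measure 117 mm over their backs; the gripper's body (75 mm by 190 mm) begins 51 mm behind the grasp point.
Start: joints at [-1.232, 0.22, 1.526, -0, 1.395, -0.126], TCP at [0.28, -0.559, 0.223] pointing down, gripper open.
Joint ranges: [-2.98, 2.98], [-0.91, 2.08], [0.09, 2.57], [-1.24, 4.39], [0.2, 2.65], [-2.68, 2.68]. Speed limits (rad/s): [2.57, 2.57, 3.01, 3.14, 3.14, 3.14].

INTERFACE

Orientations are given as a unit quaternion [w, x, y, z].
In Python, from station import bot, viewer, ticket, spotter gives the robot as it stands.
- The arm moves only by the shell command python3 -m jog 'ROWS' [FORCE]. ROWS is JSON, a list of rows, each a list of 3 entries, a list of its own where there are three numbers: the finger opening in mm, from 0 to 87, then the shift along the tool's x, y, z in mm, then the turn about the tool's z in degrees. A call has 1 to 12 rows; each row is the pose to reach, as a shift and turn from the pose commanded when the call began, along the tool's axes at that moment; what a row does not reach only later rows make up. A row lasts 1/10 s, in which the tool goes at most 50 mm and 8.59 degrees, less where a joint would pass 70% of its speed; a pose out of reach is approached as far as the arm can. A call with a gripper value outside its range is refused whole. The fingers move at their own pace and stop on an object; FORCE is the grip in N (left out, the last holds). Time passes only in rows, so rows that repeat a pose let the fingers close. It gives the time, the measured TCP pose, the force, the opening and the grip force at its end, in the units of the state.
- bot.state(): the state, without advancing time (a new reading comes with each control period).
- viewer.grab_frame(name): name is "scene" or "top" or "wrist"; returns the picture (480x640x3 uint8, blue, green, red); there is no depth.
- viewer.calibration(name): a dict with "K" (3x3 intrinsics, pixels), "extrinsics" (4x4, takes a point from world to camera coordinates). Camera axes: x right, y down, z forward; pixel columns grow to the right and rows downward; lengths in m; the calibration is good to about 2 mm. A picture is of the moment at which its call begins: read the wrist's pose just before it. calibration takes no time and is no camera call; for the wrist camera it gives the pose at the moment of the call.
- ticket.hand_in(): hands the job in; it is judged then, once.
Trained networks look in the newest picture that a camera, given by its name, has taken for a name from the list of things; names that differ only in an ending like _2 or _b are one class to them, and where a whole thing is asked for, a point or a joint stands for the part that bears it (a point fixed in the world has none). Each returns a list of dicts, best first, with "score" (0 to 1); they miss things now and then, are a little off and sometimes report something else, mostly with a low value. They report only what shows in the picture. A call takes as long as a camera call.
- spotter.search_frame(query, camera): "position" ([column, row] in pixels, amid what is visible of it).
- spotter.silhouettes(query, camera): "mask" (480x640 bool, what is visible of it) and "position" ([column, row] in pixels, amid what is visible of it).
- spotter.tip_of(query, camera): "position" ([column, row] in pixels: a listed point, or the origin of a listed thing).
The state is a dict: "time_s": time; "joints": joint angles; "joint_velocities": joint speeds; "joint_efforts": joint torques, N m; "tcp_pos": TCP position; "eef_rot": TCP orientation; "ft_force": force on the tool from outside, world axes, zero at the start; "ft_torque": the same for the moment, N m; "gripper_width": finger opening in m; "grip_force": force on a finger pad.
Only numpy, scipy, OpenCV 4.12 (cv2) and the standard library are available. Lean on these libraries where they do the work, as an engineer would, in place of code of your own. Each camera call takes 0.05 s, during which the arm holds its last target. There are 200 camera calls.

## Working session

There is one attempt and no reset: what is moved stays moved. The work goes in short steps, Python scripts to look and compute and a shell command to move; the robot and the scene stay as the last step left them, time stands still between calls to the robot, and variables do not carry over. Pictures are saved under pics/ and viewed, at most 10 in all, crops included, and the job is handed in when it is done.

```bash
mkdir -p pics; cat > h.py <<'E'
import numpy as np,cv2
from station import bot,viewer,ticket,spotter
from scipy.spatial.transform import Rotation as R
def onplane(cal,px,z):
    K=np.array(cal["K"]);E=np.array(cal["extrinsics"])
    d=E[:3,:3].T@np.linalg.inv(K)@[px[0],px[1],1]; c=-E[:3,:3].T@E[:3,3]
    return c+d*(z-c[2])/d[2]
def proj(cal,p):
    q=np.array(cal["K"])@(np.array(cal["extrinsics"])@[*p,1])[:3]; return q[:2]/q[2]
def pose():
    s=bot.state();q=s["eef_rot"]
    return np.array(s["tcp_pos"]),R.from_quat([q[1],q[2],q[3],q[0]]).as_matrix(),s
def shift(target):
    p,M,s=pose(); return (M.T@(np.array(target)-p)*1000).round(1)
E
python3 - <<'E'
from h import *
np.set_printoptions(precision=3,suppress=True)
p,M,s=pose();print(p,M,s["gripper_width"],s["time_s"])
ims=[]
for c in ("top","scene"):
    im=viewer.grab_frame(c);ims.append(im);cal=viewer.calibration(c)
    cv2.imwrite(f"pics/{c}0.png",im)
    for n,z in (("amber_a_mid",.045),("tray",.078),("clear",0),("jar",0)):
        for d in spotter.tip_of(n,c): print(c,n,round(d["score"],2),np.round(d["position"]),onplane(cal,d["position"],z))
E
```

```text
[ 0.28  -0.558  0.221] [[ 0.894  0.448 -0.001]
 [ 0.448 -0.894  0.002]
 [ 0.    -0.002 -1.   ]] 0.08716726517381729 0.0
top amber_a_mid 0.6 [273. 281.] [0.485 0.104 0.045]
top tray 0.93 [461. 222.] [ 0.587 -0.217  0.078]
top clear 0.85 [269. 206.] [0.623 0.117 0.   ]
top jar 0.76 [184. 281.] [0.484 0.27  0.   ]
scene amber_a_mid 0.82 [380. 256.] [0.487 0.107 0.045]
scene tray 0.9 [205. 200.] [ 0.591 -0.209  0.078]
scene clear 0.58 [342. 323.] [0.618 0.123 0.   ]
scene jar 0.57 [463. 312.] [0.472 0.268 0.   ]
```

View pics/top0.png

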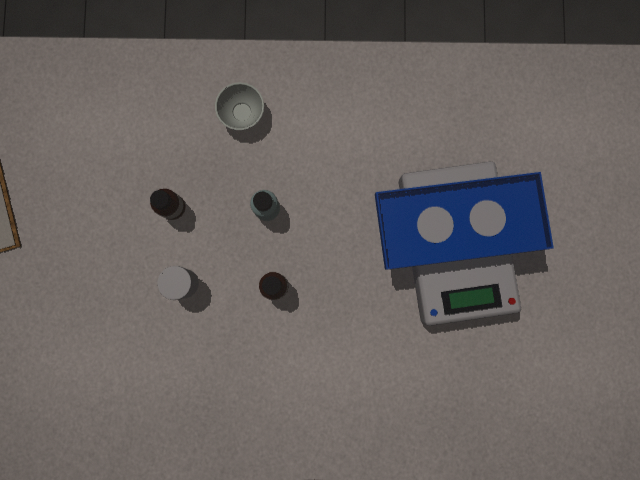

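View pics/scene0.png

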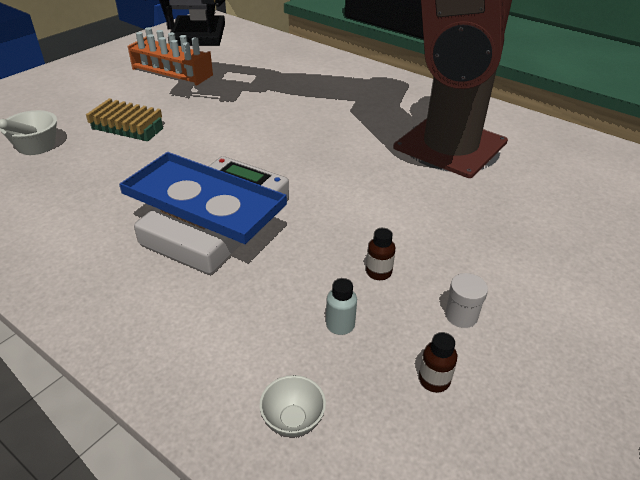

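The top view shows amber bottles near (273,286) and (167,203), the clear bottle at (265,205), the jar at (176,283) and the discs at (435,225) and (488,218). The scene view agrees: ambers at (380,256) and (438,367).

```bash
python3 - <<'E'
from h import *
np.set_printoptions(precision=3,suppress=True)
top=viewer.grab_frame("top");ct=viewer.calibration("top");cs=viewer.calibration("scene")
for p in ((380,257),(438,366)): print("scene mid",onplane(cs,p,.045))
g=top.max(2)
for n,r in (("A",(245,262,300,312)),("B",(145,182,190,222))):
    x0,y0,x1,y1=r; m=(g[y0:y1,x0:x1]<35).astype(np.uint8)
    k,l,st,ce=cv2.connectedComponentsWithStats(m);i=1+st[1:,4].argmax();print(n,st[i],ce[i]+[x0,y0])
m=((top.min(2)>90)).astype(np.uint8);m[:, :390]=0;m[:,540:]=0;m[:190]=0;m[250:]=0
k,l,st,ce=cv2.connectedComponentsWithStats(m)
P=[]
for i in range(1,k):
    if 800<st[i,4]<2000: P.append(onplane(ct,ce[i],.081));print("disc",st[i],ce[i],P[-1])
d=P[0]-P[1];print("sep",np.linalg.norm(d),"mid",(P[0]+P[1])/2,"yaw of tray y",np.degrees(np.arctan2(d[1],d[0])))
E
```

```text
scene mid [0.489 0.109 0.045]
scene mid [0.631 0.299 0.045]
A [ 17  14  25  23 389] [273.504 287.219]
B [  6   8  28  26 520] [164.019 202.463]
disc [ 470  201   36   35 1000] [487.281 217.857] [ 0.594 -0.261  0.081]
disc [ 417  207   36   36 1011] [434.804 224.336] [ 0.582 -0.172  0.081]
sep 0.09034627665422744 mid [ 0.588 -0.216  0.081] yaw of tray y -82.33728440322194
```

```bash
python3 -m jog '[[87,[160,-167,5],-24],[87,[322,-335,10],-48],[87,[483,-502,20],-71],[87,[483,-502,20],-71],[87,[483,-502,20],-71],[87,[483,-502,20],-71],[87,[483,-502,20],-71],[87,[483,-502,20],-71],[87,[483,-502,20],-71],[87,[483,-502,20],-71],[87,[483,-502,20],-71],[87,[483,-502,20],-71]]'; python3 -m jog '[[87,[0,0,0],0],[87,[0,0,0],0]]'; python3 - <<'E'
from h import *
p,M,s=pose();print(p,np.degrees(np.arctan2(M[1,1],M[0,1])),s["joints"],shift((.487,.107,.2)))
im=viewer.grab_frame("wrist");cv2.imwrite("pics/w1.png",im)
E
```

```text
time_s: 1.75
tcp_pos: [0.4585, 0.0161, 0.2059]
eef_rot: [0.001, 0.658, 0.753, 0.0]
ft_force: [1.4, -0.5, 0.6]
gripper_width: 0.087
grip_force: 0.0
time_s: 1.95
tcp_pos: [0.4581, 0.0151, 0.2054]
eef_rot: [0.0, 0.657, 0.754, -0.0]
ft_force: [0.1, 0.0, -0.0]
gripper_width: 0.0874
grip_force: 0.0
[0.45806443 0.01509886 0.20544483] 7.844737673961781 [-1.39050281e-01 -1.76469577e-01  1.96256549e+00 -4.71810746e-04
  1.35564631e+00 -2.75866074e-01] [87.1 41.2  5.4]
```

```bash
python3 -m jog '[[87,[44,20,3],0],[87,[87,41,5],0],[87,[87,41,5],0],[87,[87,41,5],0],[87,[87,41,5],0]]'; python3 - <<'E'
from h import *
np.set_printoptions(precision=3,suppress=True)
p,M,s=pose();print(p)
im=viewer.grab_frame("wrist");cal=viewer.calibration("wrist");cv2.imwrite("pics/w2.png",im)
for d in spotter.tip_of("amber_a_mid","wrist"): print(d["score"],d["position"],onplane(cal,d["position"],.045))
for d in spotter.silhouettes("amber_a_mid","wrist"): 
  ys,xs=np.nonzero(d["mask"]);print(d["score"],xs.min(),xs.max(),ys.min(),ys.max())
print(proj(cal,(.487,.107,.09)),proj(cal,(.487,.107,.0)))
E
```

```text
time_s: 2.5
tcp_pos: [0.4871, 0.1038, 0.2004]
eef_rot: [0.0, 0.659, 0.752, -0.0]
ft_force: [-0.3, -0.1, -0.8]
gripper_width: 0.0869
grip_force: 0.0
[0.487 0.104 0.2  ]
0.96 [313.0, 221.0] [0.477 0.104 0.045]
0.77 283 340 187 252
[325.023 231.604] [324.682 210.089]
```

View pics/w2.png

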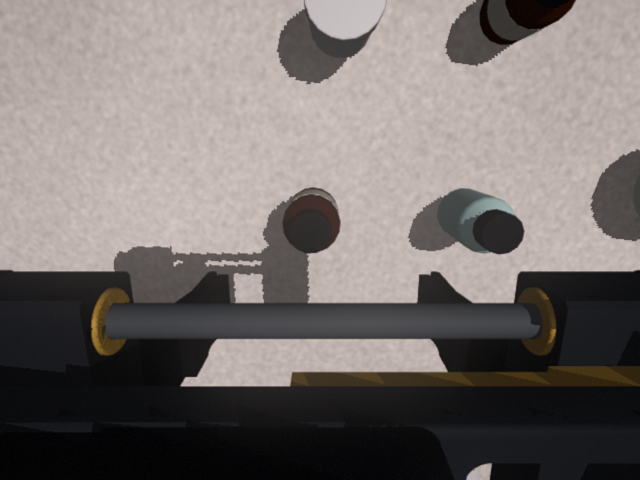

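The wrist view shows A's cap at about (312,231), in line between the fingers, with the clear bottle at (480,220). That puts A 8–10 mm nearer than I'd estimated, at about (0.478, 0.105). I'll descend on it.

```bash
python3 -m jog '[[87,[0,-8,40],0],[87,[0,-8,80],0],[87,[0,-8,115],0],[87,[0,-8,145],0],[87,[0,-8,165],0],[87,[0,-8,170],0],[87,[0,-8,170],0],[87,[0,-8,170],0],[60,[0,-8,170],0],[60,[0,-8,170],0],[60,[0,-8,170],0],[60,[0,-8,170],0]]' 20; python3 -m jog '[[40,[0,0,0],0],[40,[0,0,0],0],[40,[0,0,0],0],[40,[0,0,0],0],[40,[0,0,0],0],[40,[0,0,0],0],[40,[0,0,0],0],[40,[0,0,0],0]]' 20
```

```text
time_s: 3.85
tcp_pos: [0.4796, 0.1047, 0.0309]
eef_rot: [0.0, 0.658, 0.753, 0.0]
ft_force: [-0.3, -0.3, -0.4]
gripper_width: 0.064
grip_force: 0.0
time_s: 4.65
tcp_pos: [0.4791, 0.1047, 0.0304]
eef_rot: [-0.0, 0.658, 0.753, -0.0]
ft_force: [-2.3, -0.2, 1.8]
gripper_width: 0.0477
grip_force: 20.0
```

Grip confirmed at 47.7 mm and 20 N. I'll lift, then cross-check the discs from the scene camera.

```bash
python3 -m jog '[[40,[0,0,-20],0],[40,[0,0,-60],0],[40,[0,0,-105],0],[40,[0,0,-150],0],[40,[0,0,-170],0],[40,[0,0,-170],0],[40,[0,0,-170],0]]'; python3 - <<'E'
from h import *
np.set_printoptions(precision=3,suppress=True)
im=viewer.grab_frame("scene");cs=viewer.calibration("scene")
m=(im.min(2)>90).astype(np.uint8);m[:170]=0;m[230:]=0;m[:,:150]=0;m[:,255:]=0
k,l,st,ce=cv2.connectedComponentsWithStats(m)
for i in range(1,k):
    if st[i,4]>200: print(st[i],ce[i],onplane(cs,ce[i],.081))
print(shift((.594,-.261,.2)),shift((.582,-.172,.2)))
E
```

```text
time_s: 5.35
tcp_pos: [0.4793, 0.1046, 0.1998]
eef_rot: [0.0, 0.659, 0.753, 0.0]
ft_force: [0.4, 0.1, -1.9]
gripper_width: 0.0475
grip_force: 20.0
[167 180  34  20 536] [183.655 189.757] [ 0.597 -0.261  0.081]
[206 195  35  21 588] [222.549 204.901] [ 0.585 -0.171  0.081]
[150 211  48  19 493] [165.767 222.751] [ 0.682 -0.211  0.081]
[-377.7   66.    -1.6] [-287.9   65.9   -1.6]
```

```bash
python3 -m jog '[[40,[-20,4,0],0],[40,[-60,11,0],0],[40,[-100,18,0],0],[40,[-140,25,0],0],[40,[-180,32,0],0],[40,[-220,39,0],0],[40,[-260,46,0],0],[40,[-300,53,0],0],[40,[-335,60,0],0],[40,[-360,64,0],0],[40,[-374,67,0],0],[40,[-378,67,0],0]]'; python3 -m jog '[[40,[0,0,0],0],[40,[0,0,0],0],[40,[0,0,0],0]]'; python3 - <<'E'
from h import *
print(shift((.5955,-.261,.113)),pose()[2]["ft_force"])
E
```

```text
time_s: 6.6
tcp_pos: [0.5951, -0.2618, 0.1978]
eef_rot: [-0.002, 0.659, 0.752, -0.0]
ft_force: [0.3, 0.2, -0.7]
gripper_width: 0.0471
grip_force: 20.0
time_s: 6.9
tcp_pos: [0.5959, -0.2597, 0.2005]
eef_rot: [-0.0, 0.658, 0.753, 0.0]
ft_force: [0.4, 0.2, -1.0]
gripper_width: 0.0477
grip_force: 20.0
[-1.3 -0.5 87.5] [ 0.42726766  0.21221594 -0.99521229]
```

```bash
python3 -m jog '[[40,[-1,0,20],0],[40,[-1,0,45],0],[40,[-1,0,62],0],[40,[-1,0,74],0],[40,[-1,0,80],0],[40,[-1,0,83],0],[40,[-1,0,84],0],[40,[-1,0,85],0],[40,[-1,0,86],0],[40,[-1,0,86],0],[40,[-1,0,86],0]]'; python3 -m jog '[[40,[0,0,1],0],[40,[0,0,1],0],[40,[0,0,2],0],[40,[0,0,2],0]]'
```

```text
time_s: 8.0
tcp_pos: [0.5962, -0.2622, 0.1147]
eef_rot: [0.0, 0.659, 0.753, 0.0]
ft_force: [-0.3, -0.5, -0.9]
gripper_width: 0.0476
grip_force: 20.0
time_s: 8.4
tcp_pos: [0.5959, -0.262, 0.1122]
eef_rot: [-0.0, 0.658, 0.753, -0.0]
ft_force: [0.6, -0.3, -1.2]
gripper_width: 0.0476
grip_force: 20.0
```

```bash
python3 -m jog '[[40,[0,0,0.5],0],[40,[0,0,0.5],0],[40,[0,0,1],0],[40,[0,0,1],0],[40,[0,0,1],0]]'
```

```text
time_s: 8.9
tcp_pos: [0.5961, -0.2621, 0.1115]
eef_rot: [0.0, 0.658, 0.753, 0.0]
ft_force: [-0.3, 0.4, -0.6]
gripper_width: 0.0475
grip_force: 20.0
```

```bash
python3 -m jog '[[40,[0,0,0.5],0],[40,[0,0,0.5],0],[40,[0,0,0.8],0],[40,[0,0,0.8],0],[40,[0,0,0.8],0]]'
```

```text
time_s: 9.4
tcp_pos: [0.5961, -0.2622, 0.1114]
eef_rot: [0.0, 0.658, 0.753, -0.0]
ft_force: [-2.1, 1.7, 4.3]
gripper_width: 0.0476
grip_force: 20.0
```

Contact felt, with the force now +4 N upward. I'll release and lift.

```bash
python3 -m jog '[[55,[0,0,0],0],[60,[0,0,0],0],[75,[0,0,0],0],[87,[0,0,0],0],[87,[0,0,0],0],[87,[0,0,0],0],[87,[0,0,-20],0],[87,[0,0,-50],0],[87,[0,0,-90],0],[87,[0,0,-110],0],[87,[0,0,-110],0]]'; python3 - <<'E'
from h import *
p,M,s=pose();print(p,s["gripper_width"],shift((.631,.297,.2215)))
print(s["joints"])
E
```

```text
time_s: 10.5
tcp_pos: [0.5982, -0.2633, 0.2256]
eef_rot: [0.004, 0.658, 0.753, 0.001]
ft_force: [0.9, 0.3, -0.1]
gripper_width: 0.0873
grip_force: 0.0
[ 0.59815785 -0.26330335  0.22563285] 0.0872758265070358 [551. 107.   2.]
[-5.35223337e-01  2.79436802e-01  1.45034823e+00 -3.82608754e-06
  1.40369409e+00 -6.68487824e-01]
```

```bash
python3 -m jog '[[87,[50,10,0],0],[87,[100,19,0],0],[87,[150,29,0],0],[87,[200,39,0],0],[87,[250,49,0],0],[87,[300,58,0],0],[87,[350,68,0],0],[87,[400,78,0],0],[87,[450,88,0],0],[87,[500,97,0],0],[87,[549,107,0],0],[87,[549,107,0],0]]';python3 -m jog '[[87,[0,0,0],0],[87,[0,0,0],0],[87,[0,0,0],0]]'; python3 - <<'E'
from h import *
np.set_printoptions(precision=3,suppress=True)
p,M,s=pose();print(p)
im=viewer.grab_frame("wrist");cal=viewer.calibration("wrist");cv2.imwrite("pics/w3.png",im)
for d in spotter.tip_of("amber_a_mid","wrist"): 
  q=onplane(cal,d["position"],.045);print(d["score"],d["position"],q,shift((q[0],q[1],.03)))
for d in spotter.silhouettes("amber_a_mid","wrist"): 
  ys,xs=np.nonzero(d["mask"]);print(d["score"],xs.min(),xs.max(),ys.min(),ys.max())
sc=viewer.grab_frame("scene");cv2.imwrite("pics/s3.png",sc)
E
```

```text
time_s: 11.7
tcp_pos: [0.6273, 0.3017, 0.2183]
eef_rot: [-0.001, 0.657, 0.754, -0.0]
ft_force: [-0.8, -0.8, 0.4]
gripper_width: 0.087
grip_force: 0.0
time_s: 12.0
tcp_pos: [0.6293, 0.2943, 0.2201]
eef_rot: [-0.0, 0.659, 0.752, -0.001]
ft_force: [0.1, -0.5, -0.4]
gripper_width: 0.0873
grip_force: 0.0
[0.629 0.294 0.22 ]
```

View pics/w3.png

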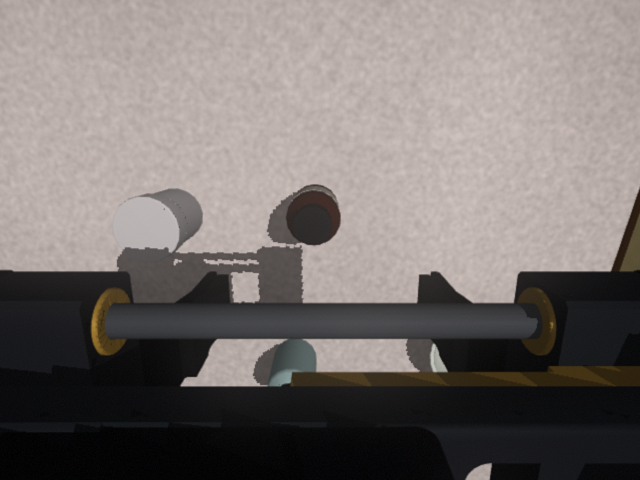

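View pics/s3.png

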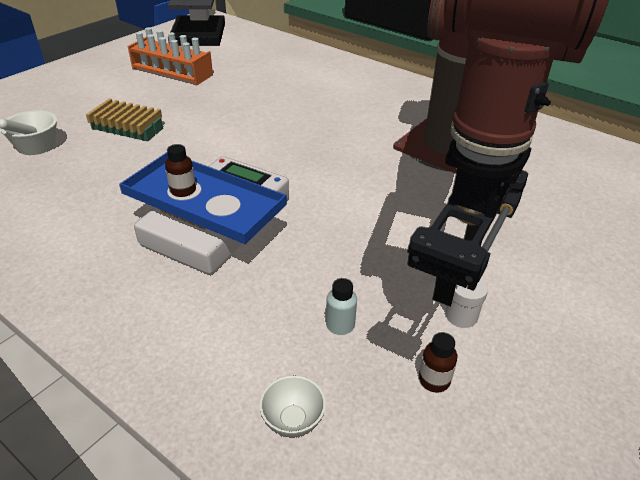

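A stands upright on its disc. In the wrist view B's cap is at (316,223) and its body spans columns 287–340. The jar at (150,225) is clear of the fingers.

```bash
python3 - <<'E'
from h import *
cal=viewer.calibration("wrist")
for px,z in (((315,224),.09),((314,213),.045)):
  q=onplane(cal,px,z);print(q,shift((q[0],q[1],.03)))
E
```

```text
[0.62144112 0.29848897 0.09      ] [  4.7  -7.6 190.9]
[0.6195195  0.29868025 0.045     ] [  5.1  -9.5 190.9]
```

```bash
python3 -m jog '[[87,[3,-8,40],0],[87,[3,-8,80],0],[87,[3,-8,120],0],[87,[3,-8,155],0],[87,[3,-8,178],0],[87,[3,-8,188],0],[87,[3,-8,190],0],[87,[3,-8,190],0],[87,[3,-8,190],0],[65,[3,-8,190],0],[60,[3,-8,190],0],[60,[3,-8,190],0]]' 20; python3 -m jog '[[40,[0,0,0],0],[40,[0,0,0],0],[40,[0,0,0],0],[40,[0,0,0],0],[40,[0,0,0],0],[40,[0,0,0],0],[40,[0,0,0],0],[40,[0,0,0],0]]' 20
```

```text
time_s: 13.4
tcp_pos: [0.6212, 0.2983, 0.0314]
eef_rot: [0.0, 0.658, 0.753, 0.0]
ft_force: [0.6, -0.2, 0.2]
gripper_width: 0.0706
grip_force: 0.0
time_s: 14.2
tcp_pos: [0.6206, 0.2982, 0.0306]
eef_rot: [-0.0, 0.658, 0.753, -0.0]
ft_force: [-2.1, 0.1, 1.2]
gripper_width: 0.0476
grip_force: 20.0
```

```bash
python3 -m jog '[[40,[0,0,-20],0],[40,[0,0,-60],0],[40,[0,0,-105],0],[40,[0,0,-150],0],[40,[0,0,-170],0],[40,[0,0,-170],0],[40,[0,0,-170],0]]'; python3 - <<'E'
from h import *
np.set_printoptions(precision=3,suppress=True)
t=viewer.grab_frame("top");ct=viewer.calibration("top")
m=(t.min(2)>90).astype(np.uint8);m[:,:390]=0;m[:,540:]=0;m[:190]=0;m[250:]=0
k,l,st,ce=cv2.connectedComponentsWithStats(m)
for i in range(1,k):
    if st[i,4]>200: print(st[i],ce[i],onplane(ct,ce[i],.081))
print(shift((.5835,-.1715,.2)))
E
```

```text
time_s: 14.9
tcp_pos: [0.6206, 0.298, 0.1996]
eef_rot: [-0.0, 0.659, 0.753, -0.0]
ft_force: [0.5, 0.1, -2.5]
gripper_width: 0.0476
grip_force: 20.0
[470 200  19  36 223] [476.422 217.054] [ 0.595 -0.243  0.081]
[ 417  207   37   36 1036] [434.932 224.298] [ 0.582 -0.172  0.081]
[-460.2  -98.2   -1.4]
```

Tray unmoved. Carrying B over.

```bash
python3 -m jog '[[40,[-20,-4,0],0],[40,[-60,-13,0],0],[40,[-105,-22,0],0],[40,[-150,-32,0],0],[40,[-195,-42,0],0],[40,[-240,-51,0],0],[40,[-285,-61,0],0],[40,[-330,-70,0],0],[40,[-370,-79,0],0],[40,[-405,-86,0],0],[40,[-435,-93,0],0],[40,[-450,-96,0],0]]'; python3 -m jog '[[40,[-6,-1,0],0],[40,[-10,-2,0],0],[40,[-10,-2,0],0],[40,[-10,-2,0],0],[40,[-10,-2,0],0]]'; python3 - <<'E'
from h import *
print(pose()[0],shift((.5835,-.1715,.113)))
E
```

```text
time_s: 16.15
tcp_pos: [0.5833, -0.1635, 0.1981]
eef_rot: [-0.002, 0.66, 0.752, -0.001]
ft_force: [1.1, 0.9, -1.8]
gripper_width: 0.0479
grip_force: 20.0
time_s: 16.65
tcp_pos: [0.585, -0.1696, 0.2007]
eef_rot: [-0.0, 0.658, 0.753, 0.0]
ft_force: [0.5, -0.3, -0.7]
gripper_width: 0.0477
grip_force: 20.0
[ 0.5849993  -0.16960548  0.20067157] [-1.7 -1.7 87.7]
```

```bash
python3 -m jog '[[40,[0,-1,20],0],[40,[0,-1,45],0],[40,[0,-1,62],0],[40,[0,-1,74],0],[40,[0,-1,80],0],[40,[0,-1,83],0],[40,[0,-1,85],0],[40,[0,-1,86],0],[40,[0,-1,87],0],[40,[0,-1,87],0],[40,[0,-1,87],0]]'; python3 -m jog '[[40,[0,0,0.5],0],[40,[0,0,0.5],0],[40,[0,0,1],0],[40,[0,0,1],0],[40,[0,0,1],0]]'
```

```text
time_s: 17.75
tcp_pos: [0.584, -0.171, 0.114]
eef_rot: [0.0, 0.659, 0.753, 0.0]
ft_force: [0.2, -0.3, -1.2]
gripper_width: 0.0473
grip_force: 20.0
time_s: 18.25
tcp_pos: [0.5838, -0.1709, 0.1126]
eef_rot: [-0.0, 0.658, 0.753, -0.0]
ft_force: [0.0, -0.7, -1.4]
gripper_width: 0.0476
grip_force: 20.0
```

```bash
python3 -m jog '[[40,[0,0,0.4],0],[40,[0,0,0.8],0],[40,[0,0,0.8],0],[40,[0,0,0.8],0]]'; python3 -m jog '[[40,[0,0,0.3],0],[40,[0,0,0.6],0],[40,[0,0,0.6],0],[40,[0,0,0.6],0]]'
```

```text
time_s: 18.65
tcp_pos: [0.5837, -0.1709, 0.1118]
eef_rot: [-0.0, 0.659, 0.753, -0.0]
ft_force: [-0.2, -0.1, -1.1]
gripper_width: 0.0469
grip_force: 20.0
time_s: 19.05
tcp_pos: [0.5839, -0.1709, 0.1116]
eef_rot: [0.0, 0.658, 0.753, 0.0]
ft_force: [-0.9, 0.7, 2.1]
gripper_width: 0.0477
grip_force: 20.0
```

Contact again. Releasing and retreating upward.

```bash
python3 -m jog '[[55,[0,0,0],0],[60,[0,0,0],0],[75,[0,0,0],0],[87,[0,0,0],0],[87,[0,0,0],0],[87,[0,0,0],0],[87,[0,0,-20],0],[87,[0,0,-50],0],[87,[0,0,-90],0],[87,[0,0,-110],0],[87,[0,0,-110],0]]'; python3 -m jog '[[87,[40,0,0],0],[87,[90,0,0],0],[87,[140,0,0],0],[87,[180,0,0],0],[87,[200,0,0],0],[87,[200,0,0],0],[87,[200,0,0],0],[87,[200,0,0],0]]'; python3 - <<'E'
from h import *
s=viewer.grab_frame("scene");t=viewer.grab_frame("top")
a=cv2.resize(s[110:290,90:330],(400*1,300));b=cv2.resize(t[150:330,360:600],(400,300))
cv2.imwrite("pics/end.png",np.hstack([a,b]))
E
```

```text
time_s: 20.15
tcp_pos: [0.5861, -0.1718, 0.2259]
eef_rot: [0.004, 0.658, 0.753, 0.001]
ft_force: [0.5, -0.7, 1.1]
gripper_width: 0.087
grip_force: 0.0
time_s: 20.95
tcp_pos: [0.5571, 0.0264, 0.2205]
eef_rot: [-0.0, 0.659, 0.752, -0.0]
ft_force: [-0.1, -0.5, 0.1]
gripper_width: 0.0872
grip_force: 0.0
```

View pics/end.png

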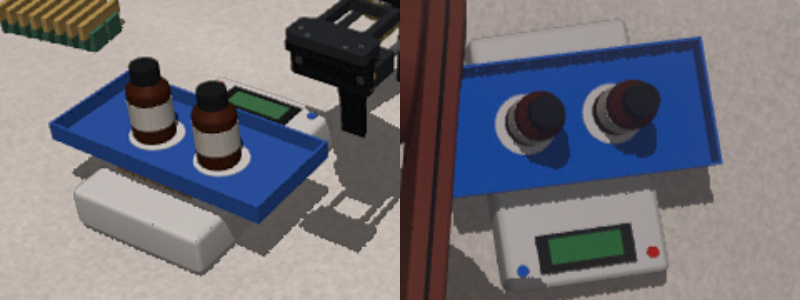

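Both bottles stand upright on their discs, at about (150,100) and (215,130) in the left crop. The tray is level and has not moved, and the gripper is clear.

```bash
python3 -c "
from station import ticket
print(ticket.hand_in())"
```

```text
the job is handed in; nothing more can be done
None
```

Both amber bottles stand upright, one on each white disc of the tray; the tray looks level and unmoved, I left the clear bottle and jar alone, and I handed the job in at about 21 s.

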